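# Trace the test fixture's row of sprung plungers

### The job

Check by feel that the five sprung plungers of the test fixture move freely: with closed fingers pointing down, run the fingertips along the middle of the curved row, from the plunger beside the steel stop bar to the other end, lightly dipping each plunger in turn by about 4 mm and never down to its stop (10 mm). On the way from one plunger to the next follow the row with the fingertips never more than about 20 mm above the heads. Do not shift or lift the fixture or disturb the parts on it and around it, and finish with the hand clear and all the plungers up.

Things in the scene. Friction and masses are not known exactly. Their poses are not given: they have to be found in the camera images.
- fixture: loose light-grey test fixture, 1.1 to 1.5 kg, 160 (x) by 250 (y) mm, on rubber feet, deck 30 mm above the bench; origin under its centre, z up. Five identical sprung plungers (black domed heads 15 mm across, 7 mm high, steel stems) stand 44 mm apart along its y on an arc of radius 130 mm bulging to +x. A dark steel stop bar 50 x 12 x 12 mm lies beyond the -y end only, 35 mm from plunger 1.
- head1 (a point): top centre of plunger 1's head at its rest height, 52 mm above the bench and 22 mm above the deck (fixed to the fixture: does not sink with the plunger). Plunger 1 is the one beside the steel stop bar, plunger 5 the far end.
- plunger1 (a joint): how far plunger 1 is pressed down, m: 0 up, 0.010 at its stop; spring 1.2 N at the start rising 0.3 N per mm to 4.2 N at the stop; springs back by itself
- head2 (a point): the same for plunger 2
- plunger2 (a joint): the same for plunger 2
- head3 (a point): the same for plunger 3
- plunger3 (a joint): the same for plunger 3
- head4 (a point): the same for plunger 4
- plunger4 (a joint): the same for plunger 4
- head5 (a point): the same for plunger 5
- plunger5 (a joint): the same for plunger 5
- gap1 (a point): point of the curved row half-way between plungers 1 and 2, at the height of the heads' tops (52 mm above the bench)
- gap2 (a point): point of the curved row half-way between plungers 2 and 3, at the height of the heads' tops (52 mm above the bench)
- gap3 (a point): point of the curved row half-way between plungers 3 and 4, at the height of the heads' tops (52 mm above the bench)
- gap4 (a point): point of the curved row half-way between plungers 4 and 5, at the height of the heads' tops (52 mm above the bench)
- pillar: loose brass spacer pillar, 16 mm across, 30 mm high, standing on the deck inside the row's bow, at least 40 mm from the nearest plunger's centre; origin at the centre of its foot; leave alone
- relay: loose blue relay, 28 by 13 by 16 mm high, on the deck outside the bow near plunger 5's end, at least 45 mm from the nearest plunger's centre; origin under its centre; leave alone
- spool: solder spool with blue flanges, 54 mm across, 50 mm high, standing on the bench close to one long side of the fixture; origin at the centre of its foot; leave alone
- cutters: side cutters with green handles lying on the bench, about 140 mm long; origin under the pivot; leave alone
- screwdriver: screwdriver lying on the bench; leave alone
- flux: small white bottle, 38 mm across, 75 mm high, on the bench; origin at the centre of its foot; leave alone
- board: populated circuit board lying on the bench, 75 by 100 mm, 14 mm high; origin under its centre; leave alone

How it is judged:
By the outcome, as a careful person would: the job done as asked, in the order asked, and still so for the second after the job is handed in, with the robot touching nothing.
It also fails if it takes over 48 s, if anything falls off the work surface, if the arm or the gripper's body presses on something with over 40 N, if the wrist force passes 120 N, or if a joint passes its speed limit or range.

### The arm

A 6-joint arm with a two-finger parallel gripper is mounted at the origin on the work surface. World frame = base frame: x ahead of the robot, y to its left, z up, the work surface at z = 0. Lengths are in m, angles in rad, forces in N, time in s.
With the tool pointing down it reaches from about 0.25 to 0.8 m from the base axis. Payload 3.9 kg.
Tool frame: the origin (TCP) lies midway between the tips of the shut fingers; the grasp point (between the pads) lies 19 mm behind it; z points along the fingers, y is the line along which they close (so a half turn about z gives the same grasp; the last joint's range is limited). The gripper opens to 85 mm and grips with 20 to 120 N. Pads are 22 mm wide; open, the fingers measure 114 mm over their backs; the gripper's body (76 mm by 85 mm) begins 54 mm behind the grasp point. The pads swing forward as they close: fully open they stand 13 mm farther back than shut.
Start: joints at [1.241, 0.26, -0.138, 1.173, 0, 1.571], TCP at [0.17, 0.497, 0.231] pointing down, gripper open.
Joint ranges: [-2.78, 2.78], [-0.83, 1.72], [-1.28, 1.37], [-1.9, 2.12], [-1.57, 1.48], [-3.14, 3.14]. Speed limits (rad/s): [2.57, 2.57, 3.14, 3.14, 3.14, 3.14].

### API

Orientations are given as a unit quaternion [w, x, y, z].
In Python, from station import env gives the robot as it stands.
- The arm moves only by the tool move_arm, never from a script. Its argument "plan" is a list that holds one entry, the list of rows, each a list of 7 numbers: the opening in per cent of the stroke, from 0 (shut) to 100 (fully open), then the shift along the tool's x, y, z in cm, then the turn, a rotation vector about the tool's x, y, z in rad. A call has 1 to 10 rows; each row shifts and turns the commanded pose from where the row before left it, along the tool's axes as they then stand; what a row does not reach is not made up. A row lasts 1/10 s, in which the tool goes at most 50 mm and 8.59 degrees, less where a joint would pass 70% of its speed; a pose out of reach is approached as far as the arm can. A call with a gripper value outside its range is refused whole. The fingers move at their own pace and stop on an object; "grip_force" is the grip in N (left out, the last holds). Time passes only in rows, so rows that do not move let the fingers close. It gives the time, the measured TCP pose, the force, the opening and the grip force at its end, in the units of the state.
- env.sense(): the state, without advancing time (a new reading comes with each control period).
- env.grab_frame(name): name is "scene" or "top" or "wrist"; returns the picture (420x560x3 uint8, blue, green, red); there is no depth.
- env.camera_model(name): a dict with "fx", "fy", "cx", "cy" (pixels), "position" and "attitude" of the camera in the world; the wrist camera has in their place "T_tool_cam" (4x4, takes a point from camera to tool coordinates, whose origin is the TCP and whose axes are the flange's). Camera axes: x right, y down, z forward; pixel columns grow to the right and rows downward; lengths in m; the calibration is good to about 2 mm. A picture is of the moment at which its call begins: read the wrist's pose just before it. camera_model takes no time and is no camera call.
- env.sign_off(): hands the job in; it is judged then, once.
Trained networks look in the newest picture that a camera, given by its name, has taken for a name from the list of things; names that differ only in an ending like _2 or _b are one class to them, and where a whole thing is asked for, a point or a joint stands for the part that bears it (a point fixed in the world has none). Each returns a list of dicts, best first, with "confidence" (0 to 1); they miss things now and then, are a little off and sometimes report something else, mostly with a low value. They report only what shows in the picture. A call takes as long as a camera call.
- env.boxes_of(camera, target): "extent" ([left, top, right, bottom] in pixels, round what is visible of it).
The state is a dict: "time_s": time; "joint_positions": joint angles; "dq": joint speeds; "tau": joint torques, N m; "ee_pos": TCP position; "eef_rot": TCP orientation; "ft_force": force on the tool from outside, world axes, zero at the start; "ft_torque": the same for the moment, N m; "opening": opening from 0.0 (shut) to 1.0 (fully open); "gripper_force": force on a finger pad.
Only numpy, scipy, OpenCV 4.12 (cv2) and the standard library are available. Lean on these libraries where they do the work, as an engineer would, in place of code of your own. Each camera call takes 0.05 s, during which the arm holds its last target. There are 200 camera calls.

## Working session

There is one attempt and no reset: what is moved stays moved. The work goes in short steps, Python scripts to look and compute and a tool call to move; the robot and the scene stay as the last step left them, time stands still between calls to the robot, and variables do not carry over. Pictures are saved under pics/ and viewed, at most 10 in all, crops included, and the job is handed in when it is done.

Besides the shell and the picture viewer there is one more tool, called in YAML: its name, and indented under it one key for each argument. move_arm: Moves the arm, as the interface text tells. Its arguments: {"type":"object","properties":{"plan":{"type":"array","items":{"type":"array","items":{"type":"array","items":{"type":"number"}}}},"grip_force":{"type":"number"}},"required":["plan"]}

```bash
mkdir -p pics; ls; python3 - <<'E'
from station import env
import cv2,numpy as np
s=env.sense();print({k:np.round(v,3).tolist() for k,v in s.items()})
for n in("top","scene"):
    cv2.imwrite(f"pics/{n}0.png",env.grab_frame(n));print(n,env.camera_model(n))
print(env.camera_model("wrist"))
for t in("fixture","head1","spool","pillar","relay"):
    print(t,[(np.round(d["extent"]).tolist(),round(d["confidence"],2)) for d in env.boxes_of("top",t)])
E
```

```text
pics
{'time_s': 0.0, 'joint_positions': [1.241, 0.261, -0.139, 1.173, -0.0, 1.571], 'dq': [-0.001, -0.004, 0.001, -0.0, -0.001, -0.001], 'tau': [-0.0, -40.567, 25.392, 0.019, -0.0, 0.0], 'ee_pos': [0.17, 0.496, 0.23], 'eef_rot': [-0.0, 0.164, 0.986, -0.001], 'ft_force': [0.465, -0.554, 0.432], 'ft_torque': [-0.066, -0.017, -0.005], 'gripper_force': 0.0, 'opening': 0.998}
top {'fx': 537.8248704562617, 'fy': 537.8248704562617, 'cx': 277.0291675386843, 'cy': 211.98375920684043, 'position': array([ 0.38296797, -0.00208417,  1.28274051]), 'attitude': array([-0.04340794,  0.7121093 , -0.69776838,  0.06430694])}
scene {'fx': 542.4577493483802, 'fy': 542.4577493483802, 'cx': 270.36406559161236, 'cy': 210.33814166855745, 'position': array([ 1.67602994, -0.21980581,  1.0691821 ]), 'attitude': array([-0.31533018,  0.70052138,  0.57873664, -0.27367968])}
{'fx': 316.6365017964672, 'fy': 316.6365017964672, 'cx': 277.0166734436934, 'cy': 211.68751253800266, 'T_tool_cam': array([[-5.82196641e-04, -9.51828906e-01, -3.06629085e-01,
         7.92182398e-02],
       [ 9.99999286e-01, -8.74142188e-04,  8.14787601e-04,
         5.62818717e-04],
       [-1.04357581e-03, -3.06628392e-01,  9.51828735e-01,
        -1.42879099e-01],
       [ 0.00000000e+00,  0.00000000e+00,  0.00000000e+00,
         1.00000000e+00]])}
fixture [([209.0, 178.0, 319.0, 258.0], 0.74)]
head1 [([207.0, 179.0, 320.0, 258.0], 0.61)]
spool [([256.0, 257.0, 281.0, 283.0], 0.98)]
pillar [([255.0, 192.0, 268.0, 200.0], 0.39)]
relay [([210.0, 177.0, 322.0, 257.0], 0.26)]
```

```bash
python3 - <<'E'
import cv2
i=cv2.imread("pics/top0.png");cv2.imwrite("pics/top0c.png",cv2.resize(i[150:300,180:360],None,fx=4,fy=4,interpolation=cv2.INTER_CUBIC))
E
```

```text
(no output)
```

View pics/top0c.png

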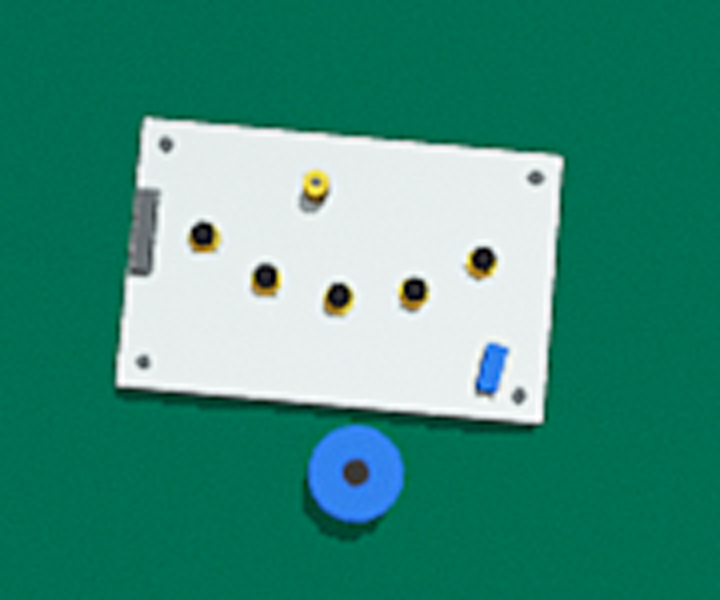

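View pics/top0.png

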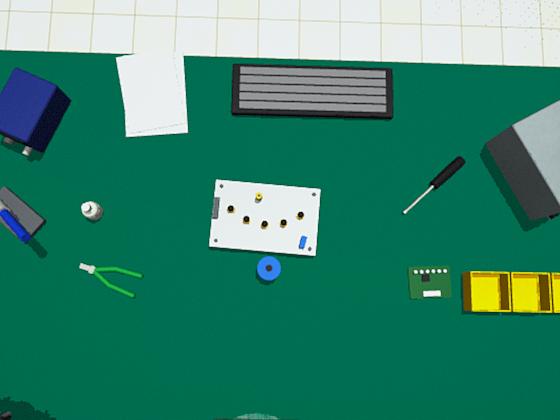

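The top view shows the fixture with the steel bar on the left. Plunger 1 is at about (231,208) and plunger 5 at about (301,215), and the row bulges down towards the robot's far image side. The pillar is at (258,196), the relay at (303,242) and the spool at (269,268).

```bash
cat > h.py <<'E'
from station import env
import cv2,numpy as np
from scipy.spatial.transform import Rotation as R
from scipy.optimize import least_squares
rot=lambda q:R.from_quat(np.asarray(q)[[1,2,3,0]]).as_matrix()
y=np.arange(-2,3)*.044
ARC=np.c_[np.sqrt(.13**2-y**2)-.13,y]   # row in fixture axes, plunger 3 at origin
def pose(n):
    m=env.camera_model(n)
    if n!="wrist": return m,rot(m["attitude"]),m["position"]
    s=env.sense();T=np.eye(4);T[:3,:3]=rot(s["eef_rot"]);T[:3,3]=s["ee_pos"];T=T@m["T_tool_cam"]
    return m,T[:3,:3],T[:3,3]
def ray(c,uv,z):
    m,A,p=c;d=A@np.array([(uv[0]-m["cx"])/m["fx"],(uv[1]-m["cy"])/m["fy"],1]);return p+d*(z-p[2])/d[2]
def proj(c,P):
    m,A,p=c;q=(np.asarray(P)-p)@A;return np.c_[q[:,0]/q[:,2]*m["fx"]+m["cx"],q[:,1]/q[:,2]*m["fy"]+m["cy"]]
def blobs(img,amin,amax,th=60):
    n,l,st,ce=cv2.connectedComponentsWithStats((img.max(2)<th).astype(np.uint8))
    return [(ce[i],st[i,4]) for i in range(1,n) if amin<=st[i,4]<=amax]
def fit(P):
    f=lambda v:((ARC@np.array([[np.cos(v[2]),np.sin(v[2])],[-np.sin(v[2]),np.cos(v[2])]])+v[:2])-P).ravel()
    d=P[4]-P[0];r=least_squares(f,[*P[2],np.arctan2(-d[0],d[1])])
    return r.x,f(r.x).reshape(5,2)+P,np.abs(r.fun).max()
E
python3 - <<'E'
from h import *
c=pose("top");img=cv2.imread("pics/top0.png")
b=[x for x in blobs(img,12,60) if 215<x[0][0]<315 and 195<x[0][1]<235];print([(np.round(a,1).tolist(),int(n)) for a,n in b])
b=sorted(b,key=lambda x:x[0][0])
if len(b)==5:
    P=np.array([ray(c,x[0],.049)[:2] for x in b]);v,Q,e=fit(P);print(v,e);print(P.round(4));print(Q.round(4))
for n,uv,z in(("pillar",(259,196),.06),("relay",(303,242),.046),("spool",(269,268),.05)):print(n,ray(c,uv,z).round(3))
E
```

```text
[([230.2, 208.0], 23), ([300.2, 214.3], 20), ([246.1, 218.9], 22), ([264.2, 223.4], 21), ([283.2, 222.0], 23)]
[ 0.54309803 -0.00772206  3.07563586] 0.006893885753666021
[[ 0.5799  0.0719]
 [ 0.5552  0.0343]
 [ 0.5457 -0.0078]
 [ 0.5498 -0.0516]
 [ 0.5688 -0.0909]]
[[ 0.5831  0.0778]
 [ 0.5537  0.0357]
 [ 0.5431 -0.0077]
 [ 0.5479 -0.0521]
 [ 0.5715 -0.0978]]
pillar [0.608 0.006 0.06 ]
relay [ 0.505 -0.098  0.046]
spool [ 0.443 -0.021  0.05 ]
```

```bash
python3 - <<'E'
s=open("h.py").read()
s=s.replace("y=np.arange(-2,3)*.044\nARC=np.c_[np.sqrt(.13**2-y**2)-.13,y]","t=np.arange(-2,3)*.044/.13\nARC=.13*np.c_[np.cos(t)-1,np.sin(t)]")
open("h.py","w").write(s)
from h import *
P=np.array([[.5799,.0719],[.5552,.0343],[.5457,-.0078],[.5498,-.0516],[.5688,-.0909]])
v,Q,e=fit(P);print(v,e,Q.round(4))
E
```

```text
[ 0.54549569 -0.00786559  3.07533883] 0.0005125843018171095 [[ 0.5795  0.0715]
 [ 0.5557  0.0347]
 [ 0.5455 -0.0079]
 [ 0.55   -0.0514]
 [ 0.5687 -0.091 ]]
```

move_arm:
  plan:
    - [[0, 0, 0, 0, 0, 0, -0.11], [0, 0, 0, 0, 0, 0, -0.11], [0, 0, 0, 0, 0, 0, -0.11], [0, 0, 0, 0, 0, 0, 0]]

```text
time_s: 0.75
ee_pos: [0.17, 0.4967, 0.2313]
eef_rot: [-0.0, 0.0, 1.0, -0.0]
ft_force: [0.5, -0.0, -0.5]
opening: 0.333
gripper_force: 0.0
```

move_arm:
  plan:
    - [[0, -1.3, -1.8, 0, 0, 0, 0], [0, -2.7, -3.6, 0, 0, 0, 0], [0, -2.7, -3.6, 0, 0, 0, 0], [0, -2.7, -3.6, 0, 0, 0, 0], [0, -2.7, -3.6, 0, 0, 0, 0], [0, -2.7, -3.6, 0, 0, 0, 0], [0, -2.7, -3.6, 0, 0, 0, 0], [0, -2.7, -3.6, 0, 0, 0, 0], [0, -2.7, -3.6, 0, 0, 0, 0], [0, -2.7, -3.6, 0, 0, 0, 0]]

```text
time_s: 1.75
ee_pos: [0.427, 0.1531, 0.2315]
eef_rot: [0.0, 0.001, 1.0, 0.0]
ft_force: [1.2, -0.2, 0.3]
opening: -0.0
gripper_force: 0.0
```

move_arm:
  plan:
    - [[0, -2.7, -3.6, 0, 0, 0, 0], [0, -2.7, -3.6, 0, 0, 0, 0], [0, -2.7, -3.6, 1, 0, 0, 0], [0, -2.7, -3.6, 2, 0, 0, 0], [0, -1.3, -1.8, 1, 0, 0, 0], [0, 0, 0, 0, 0, 0, 0], [0, 0, 0, 0, 0, 0, 0], [0, 0, 0, 0, 0, 0, 0]]

```text
time_s: 2.55
ee_pos: [0.5467, -0.0064, 0.1919]
eef_rot: [0.0, -0.0, 1.0, 0.0]
ft_force: [-0.2, -0.8, 0.1]
opening: -0.001
gripper_force: 0.0
```

```bash
python3 - <<'E'
from h import *
np.set_printoptions(suppress=True)
c=pose("wrist");img=env.grab_frame("wrist");s=env.sense();print(s["ee_pos"].round(4) if hasattr(s["ee_pos"],'round') else s["ee_pos"],s["ft_force"])
Q=np.array([[.5795,.0715],[.5557,.0347],[.5455,-.0079],[.55,-.0514],[.5687,-.091]])
uv=proj(c,np.c_[Q,np.full(5,.052)]);print(uv.round(1))
print([(a.round(1).tolist(),int(n)) for a,n in blobs(img,60,3000)])
for p in uv: cv2.circle(img,tuple(int(x) for x in p),3,(0,0,255),1)
cv2.imwrite("pics/w1.png",img)
E
```

```text
[ 0.5468 -0.0062  0.1921] [-0.04743944 -0.17175558 -0.05394583]
[[357.2 232.1]
 [319.8 208.4]
 [274.2 197.9]
 [227.4 202.6]
 [186.6 221.6]]
[([275.1, 196.2], 170), ([228.6, 200.7], 167), ([320.1, 206.6], 163), ([384.4, 224.1], 148), ([188.5, 219.3], 169), ([356.8, 230.3], 166)]
```

View pics/w1.png

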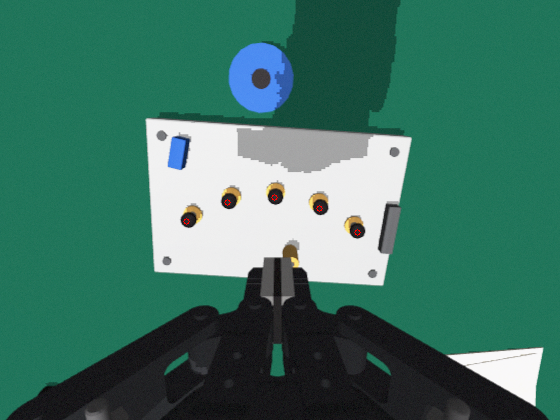

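The wrist view shows all five heads within 2 px of the positions predicted from the top view: P1 (357,230), P2 (320,207), P3 (275,196), P4 (229,201), P5 (188,219). The bar is at the right, and the closed fingers are at about (278,270), partly hiding the pillar at (291,255).

```bash
python3 - <<'E'
from h import *
np.set_printoptions(suppress=True)
c=pose("wrist")
uv=[(356.8,230.3),(320.1,206.6),(275.1,196.2),(228.6,200.7),(188.5,219.3)]
P=np.array([ray(c,u,.049)[:2] for u in uv]);v,Q,e=fit(P);print(v,e);print(Q.round(4))
m=(Q+np.array([[.5795,.0715],[.5557,.0347],[.5455,-.0079],[.55,-.0514],[.5687,-.091]]))/2;print("mean",m.round(4))
print("from TCP",((m-env.sense()["ee_pos"][:2])*100).round(2))
E
```

```text
[ 0.54480197 -0.00693141  3.07261595] 0.00039906754438906455
[[ 0.579   0.0723]
 [ 0.5551  0.0356]
 [ 0.5448 -0.0069]
 [ 0.5492 -0.0505]
 [ 0.5678 -0.0901]]
mean [[ 0.5793  0.0719]
 [ 0.5554  0.0352]
 [ 0.5452 -0.0074]
 [ 0.5496 -0.051 ]
 [ 0.5682 -0.0906]]
from TCP [[ 3.25  7.81]
 [ 0.87  4.13]
 [-0.16 -0.12]
 [ 0.28 -4.48]
 [ 2.15 -8.44]]
```

move_arm:
  plan:
    - [[0, -0.8, 1.95, 1, 0, 0, 0], [0, -0.8, 1.95, 2, 0, 0, 0], [0, -0.8, 1.95, 3, 0, 0, 0], [0, -0.85, 1.95, 3, 0, 0, 0], [0, 0, 0, 2, 0, 0, 0], [0, 0, 0, 1, 0, 0, 0], [0, 0, 0, 0.6, 0, 0, 0], [0, 0, 0, 0, 0, 0, 0], [0, 0, 0, 0, 0, 0, 0], [0, 0, 0, 0, 0, 0, 0]]

```text
time_s: 3.6
ee_pos: [0.5805, 0.0706, 0.0666]
eef_rot: [0.001, 0.0, 1.0, 0.0]
ft_force: [-0.0, -0.4, 0.4]
opening: -0.001
gripper_force: 0.0
```

```bash
python3 - <<'E'
from h import *
s=env.sense();c=pose("wrist");img=env.grab_frame("wrist");print(s["time_s"],np.round(s["ee_pos"],4),np.round(s["ft_force"],2))
Q=np.array([[.5793,.0719,.052],[.5554,.0352,.052],[.5452,-.0074,.052],[.5496,-.051,.052]]);uv=proj(c,Q);print(uv.round(1))
tip=proj(c,[s["ee_pos"]])[0];print("tip",tip)
print([(a.round(1).tolist(),int(n)) for a,n in blobs(img,60,5000)])
for p in uv: cv2.circle(img,tuple(int(x) for x in p),3,(0,0,255),1)
cv2.circle(img,tuple(int(x) for x in tip),3,(0,255,0),1)
cv2.imwrite("pics/w2.png",img)
E
```

```text
3.6 [0.5805 0.0706 0.0666] [-0.01 -0.41  0.42]
[[277.8 258.4]
 [208.  217.3]
 [123.9 198.7]
 [ 41.2 207. ]]
tip [275.41586538 273.60664381]
[([128.3, 195.9], 639), ([47.5, 203.9], 671), ([210.2, 214.6], 581), ([331.6, 235.0], 320)]
```

View pics/w2.png

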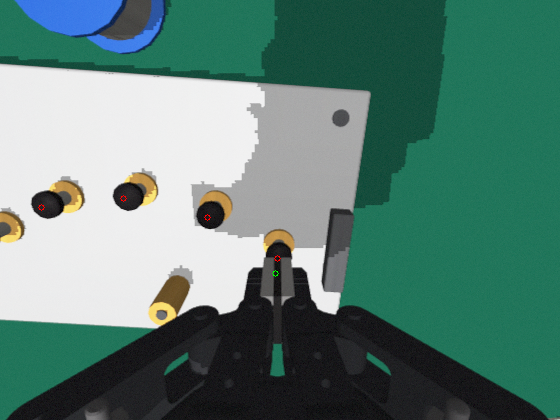

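The wrist view shows the fingertips over head 1, with the tip at (275,274) and head 1 at (278,258). Heads 2 to 4 line up with the estimates. I'll correct about 1 mm and dip while watching the force.

move_arm:
  plan:
    - [[0, 0.12, 0.13, 0.4, 0, 0, 0], [0, 0, 0, 0.4, 0, 0, 0], [0, 0, 0, 0.4, 0, 0, 0], [0, 0, 0, 0, 0, 0, 0], [0, 0, 0, 0, 0, 0, 0], [0, 0, 0, 0, 0, 0, 0]]

```text
time_s: 4.25
ee_pos: [0.5785, 0.0721, 0.0533]
eef_rot: [0.0, -0.0, 1.0, 0.0]
ft_force: [0.9, -0.2, -0.6]
opening: 0.001
gripper_force: 0.0
```

move_arm:
  plan:
    - [[0, 0, 0, 0.2, 0, 0, 0], [0, 0, 0, 0.2, 0, 0, 0], [0, 0, 0, 0, 0, 0, 0], [0, 0, 0, 0, 0, 0, 0], [0, 0, 0, 0, 0, 0, 0]]

```text
time_s: 4.75
ee_pos: [0.5788, 0.0721, 0.0496]
eef_rot: [0.0, -0.0, 1.0, 0.0]
ft_force: [0.5, 0.6, 2.0]
opening: -0.003
gripper_force: 0.9
```

```bash
python3 - <<'E'
from h import *
f=[]
for i in range(4):
    img=env.grab_frame("wrist");s=env.sense();f.append(s["ft_force"])
print(s["time_s"],np.round(s["ee_pos"],4),np.round(f,2),np.mean(f,0))
E
```

```text
4.95 [0.5787 0.0721 0.0495] [[1.01 0.3  1.65]
 [0.18 0.09 2.27]
 [1.11 0.6  2.11]
 [0.57 0.16 2.95]] [0.71672579 0.28871976 2.24414   ]
```

move_arm:
  plan:
    - [[0, 0, 0, 0.1, 0, 0, 0], [0, 0, 0, 0, 0, 0, 0], [0, 0, 0, 0, 0, 0, 0]]

```text
time_s: 5.25
ee_pos: [0.5787, 0.0721, 0.0484]
eef_rot: [0.0, -0.0, 1.0, 0.0]
ft_force: [-0.0, 0.1, 1.9]
opening: -0.002
gripper_force: 1.0
```

```bash
python3 - <<'E'
from h import *
f=[]
for i in range(6):
    img=env.grab_frame("wrist");s=env.sense();f.append(s["ft_force"])
print(s["time_s"],np.round(s["ee_pos"],4),np.mean(f,0))
E
```

```text
5.55 [0.5786 0.0721 0.0484] [1.30132293 0.1580488  1.9620147 ]
```

move_arm:
  plan:
    - [[0, 0, 0, 0.04, 0, 0, 0], [0, 0, 0, 0, 0, 0, 0], [0, 0, 0, 0, 0, 0, 0], [0, 0, 0, 0, 0, 0, 0], [0, 0, 0, -0.4, 0, 0, 0], [0, 0, 0, -0.4, 0, 0, 0], [0, 0, 0, -0.4, 0, 0, 0], [0, 0, 0, 0, 0, 0, 0], [0, 0, 0, 0, 0, 0, 0]]

```text
time_s: 6.45
ee_pos: [0.5781, 0.072, 0.0599]
eef_rot: [-0.0, -0.0, 1.0, -0.0]
ft_force: [-0.5, 0.0, 0.1]
opening: -0.002
gripper_force: 0.0
```

move_arm:
  plan:
    - [[0, 0.64, -0.87, 0, 0, 0, 0], [0, 0.64, -0.88, 0, 0, 0, 0], [0, 0.52, -0.97, 0, 0, 0, 0], [0, 0.52, -0.97, 0, 0, 0, 0], [0, 0, 0, 0, 0, 0, 0], [0, 0, 0, 0, 0, 0, 0], [0, 0, 0, 0, 0, 0, 0]]

```text
time_s: 7.15
ee_pos: [0.5556, 0.0352, 0.06]
eef_rot: [0.0, -0.0, 1.0, 0.0]
ft_force: [-0.3, 0.5, 0.6]
opening: 0.003
gripper_force: 0.0
```

```bash
python3 - <<'E'
from h import *
s=env.sense();c=pose("wrist");img=env.grab_frame("wrist");print(s["time_s"],np.round(s["ee_pos"],4))
Q=np.array([[.5793,.0719,.052],[.5554,.0352,.052],[.5452,-.0074,.052],[.5496,-.051,.052],[.5682,-.0906,.052]]);uv=proj(c,Q);print(uv.round(1))
b=blobs(img,60,5000);print([(a.round(1).tolist(),int(n),ray(c,a,.049)[:2].round(4).tolist()) for a,n in b])
for p in uv: cv2.circle(img,tuple(int(x) for x in p),3,(0,0,255),1)
cv2.imwrite("pics/w3.png",img)
E
```

```text
7.15 [0.5556 0.0352 0.06  ]
[[341.8 304.5]
 [275.4 265.8]
 [193.4 248.2]
 [110.9 256. ]
 [ 43.3 287.3]]
[([147.0, 26.5], 1146, [0.4426, -0.0197]), ([195.8, 244.1], 591, [0.5442, -0.0068]), ([115.2, 251.7], 610, [0.5485, -0.05]), ([49.1, 282.5], 592, [0.567, -0.0893])]
```

View pics/w3.png

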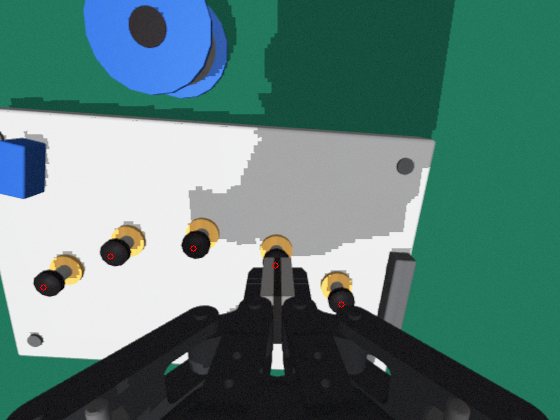

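The fixture has not moved, plunger 1 (341,300) is up again, and the fingertips are over head 2 (275,262). Now I'll dip plunger 2.

move_arm:
  plan:
    - [[0, 0, 0, 0.4, 0, 0, 0], [0, 0, 0, 0.4, 0, 0, 0], [0, 0, 0, 0.2, 0, 0, 0], [0, 0, 0, 0.2, 0, 0, 0], [0, 0, 0, 0, 0, 0, 0], [0, 0, 0, 0, 0, 0, 0], [0, 0, 0, 0, 0, 0, 0]]

```text
time_s: 7.9
ee_pos: [0.5554, 0.0354, 0.0481]
eef_rot: [0.0, -0.0, 1.0, 0.0]
ft_force: [0.1, 0.4, 2.7]
opening: -0.0
gripper_force: 1.1
```

```bash
python3 - <<'E'
from h import *
f=[]
for i in range(6):
    img=env.grab_frame("wrist");s=env.sense();f.append(s["ft_force"])
print(s["time_s"],np.round(s["ee_pos"],4),np.mean(f,0))
E
```

```text
8.2 [0.5554 0.0353 0.048 ] [0.55747361 1.39888449 1.94646506]
```

Good, the depth is about 4 mm. Next: up, follow the row to plunger 3, dip.

move_arm:
  plan:
    - [[0, 0, 0, -0.4, 0, 0, 0], [0, 0, 0, -0.4, 0, 0, 0], [0, 0, 0, -0.4, 0, 0, 0], [0, 0, 0, 0, 0, 0, 0], [0, 0.35, -1.03, 0, 0, 0, 0], [0, 0.35, -1.03, 0, 0, 0, 0], [0, 0.17, -1.08, 0, 0, 0, 0], [0, 0.17, -1.08, 0, 0, 0, 0], [0, 0, 0, 0, 0, 0, 0], [0, 0, 0, 0, 0, 0, 0]]

```text
time_s: 9.2
ee_pos: [0.5448, -0.0075, 0.0599]
eef_rot: [0.0, 0.0, 1.0, 0.0]
ft_force: [0.5, -1.1, 0.6]
opening: -0.001
gripper_force: 0.0
```

move_arm:
  plan:
    - [[0, 0, 0, 0.4, 0, 0, 0], [0, 0, 0, 0.4, 0, 0, 0], [0, 0, 0, 0.2, 0, 0, 0], [0, 0, 0, 0.2, 0, 0, 0], [0, 0, 0, 0, 0, 0, 0], [0, 0, 0, 0, 0, 0, 0], [0, 0, 0, 0, 0, 0, 0]]

```text
time_s: 9.9
ee_pos: [0.545, -0.0068, 0.0481]
eef_rot: [0.0, -0.0, 1.0, 0.0]
ft_force: [0.7, 0.8, 2.7]
opening: 0.001
gripper_force: 1.1
```

move_arm:
  plan:
    - [[0, 0, 0, -0.4, 0, 0, 0], [0, 0, 0, -0.4, 0, 0, 0], [0, 0, 0, -0.4, 0, 0, 0], [0, 0, 0, 0, 0, 0, 0], [0, 0, -1.1, 0, 0, 0, 0], [0, -0.02, -1.1, 0, 0, 0, 0], [0, -0.2, -1.08, 0, 0, 0, 0], [0, -0.21, -1.08, 0, 0, 0, 0], [0, 0, 0, 0, 0, 0, 0], [0, 0, 0, 0, 0, 0, 0]]

```text
time_s: 10.9
ee_pos: [0.5491, -0.0511, 0.0598]
eef_rot: [-0.0, 0.0, 1.0, 0.0]
ft_force: [0.5, 0.8, 0.6]
opening: -0.003
gripper_force: 0.0
```

move_arm:
  plan:
    - [[0, 0, 0, 0.4, 0, 0, 0], [0, 0, 0, 0.4, 0, 0, 0], [0, 0, 0, 0.2, 0, 0, 0], [0, 0, 0, 0.2, 0, 0, 0], [0, 0, 0, 0, 0, 0, 0], [0, 0, 0, 0, 0, 0, 0], [0, 0, 0, 0, 0, 0, 0]]

```text
time_s: 11.6
ee_pos: [0.5491, -0.0504, 0.0481]
eef_rot: [0.0, -0.0, 1.0, 0.0]
ft_force: [-1.2, 0.6, 2.2]
opening: 0.0
gripper_force: 1.1
```

move_arm:
  plan:
    - [[0, 0, 0, -0.4, 0, 0, 0], [0, 0, 0, -0.4, 0, 0, 0], [0, 0, 0, -0.4, 0, 0, 0], [0, 0, 0, 0, 0, 0, 0], [0, -0.38, -1.03, 0, 0, 0, 0], [0, -0.38, -1.03, 0, 0, 0, 0], [0, -0.56, -0.96, 0, 0, 0, 0], [0, -0.56, -0.96, 0, 0, 0, 0], [0, 0, 0, 0, 0, 0, 0], [0, 0, 0, 0, 0, 0, 0]]

```text
time_s: 12.6
ee_pos: [0.568, -0.0909, 0.0597]
eef_rot: [-0.0, 0.0, 1.0, 0.0]
ft_force: [-0.1, 0.2, 0.0]
opening: -0.005
gripper_force: 0.0
```

move_arm:
  plan:
    - [[0, 0, 0, 0.4, 0, 0, 0], [0, 0, 0, 0.4, 0, 0, 0], [0, 0, 0, 0.2, 0, 0, 0], [0, 0, 0, 0.2, 0, 0, 0], [0, 0, 0, 0, 0, 0, 0], [0, 0, 0, 0, 0, 0, 0], [0, 0, 0, 0, 0, 0, 0]]

```text
time_s: 13.3
ee_pos: [0.5677, -0.0902, 0.048]
eef_rot: [-0.0, -0.0, 1.0, 0.0]
ft_force: [-1.5, 0.9, 1.9]
opening: -0.003
gripper_force: 1.1
```

Plunger 5 is dipped. Now I'll raise the hand clear and check.

move_arm:
  plan:
    - [[0, 0, 0, -0.4, 0, 0, 0], [0, 0, 0, -0.4, 0, 0, 0], [0, 0, 0, -1, 0, 0, 0], [0, 0, 0, -2, 0, 0, 0], [0, 0, 0, -3, 0, 0, 0], [0, 0, 0, -3, 0, 0, 0], [0, 0, 0, -2, 0, 0, 0], [0, 0, 0, -1, 0, 0, 0], [0, 0, 0, 0, 0, 0, 0], [0, 0, 0, 0, 0, 0, 0]]

```text
time_s: 14.3
ee_pos: [0.5675, -0.0904, 0.1753]
eef_rot: [-0.0, -0.0, 1.0, 0.0]
ft_force: [-0.4, 0.2, -0.1]
opening: -0.001
gripper_force: 0.0
```

```bash
python3 - <<'E'
from h import *
s=env.sense();c=pose("wrist");img=env.grab_frame("wrist");print(s["time_s"],np.round(s["ee_pos"],4),np.round(s["dq"],3))
print([(a.round(1).tolist(),int(n),ray(c,a,.049)[:2].round(4).tolist()) for a,n in blobs(img,60,3000)])
cv2.imwrite("pics/w4.png",img)
E
```

```text
14.3 [ 0.5675 -0.0904  0.1753] [ 0.     0.014 -0.02  -0.001 -0.001 -0.   ]
[([369.7, 46.9], 346, [0.4427, -0.0185]), ([371.5, 178.1], 211, [0.5448, -0.0078]), ([321.0, 183.2], 199, [0.5491, -0.0512]), ([418.8, 189.8], 222, [0.5551, 0.0346]), ([481.2, 212.1], 347, [0.5756, 0.0931]), ([275.6, 203.9], 184, [0.5678, -0.0907]), ([456.0, 215.7], 213, [0.579, 0.0712])]
```

View pics/w4.png

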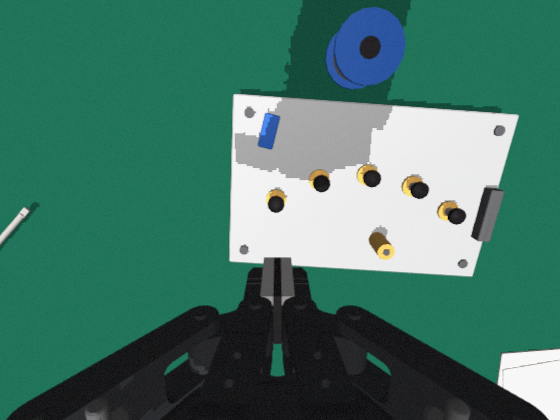

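All five heads are up at (456,216), (419,190), (371,178), (321,183) and (276,204), and their measured positions match those from before the pass. The pillar stands at (383,250), and the relay and spool are undisturbed. The hand is clear, 120 mm above the heads.

```bash
python3 -c "
from station import env
print(env.sign_off())"
```

```text
the job is handed in; nothing more can be done
None
```

I dipped plungers 1 to 5 in order by about 4 mm each, all five sprang back up, the fixture and the parts on it stayed put, the hand is clear, and the job was handed in after about 14 s.

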